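# Stand the lamp column on its base

### The arm

A 7-joint arm with a two-finger parallel gripper is mounted at the origin on the work surface. World frame = base frame: x ahead of the robot, y to its left, z up, the work surface at z = 0. Lengths are in m, angles in rad, forces in N, time in s.
With the tool pointing down it reaches from about 0.425 to 0.875 m from the base axis. Payload 4.7 kg.
Tool frame: the origin (TCP) lies midway between the tips of the shut fingers; the grasp point (between the pads) lies behind it (env.tcp_to_grasp is the z of the grasp point in the tool frame, in m); z points along the fingers, y is the line along which they close (so a half turn about z gives the same grasp; the last joint's range is limited). The gripper opens to 87 mm and grips with 3 to 60 N. Pads are 19 mm wide; open, the fingers measure 117 mm over their backs; the gripper's body (75 mm by 190 mm) begins 51 mm behind the grasp point.
Start: joints at [-1.202, 0.321, -0.07, 1.45, 0.023, 1.371, -0.057], TCP at [0.226, 0.61, 0.223] pointing down, gripper open.
Joint ranges: [-2.86, 2.86], [-0.3, 2.09], [-1.38, 1.24], [0.06, 2.45], [-1.56, 4.7], [0.09, 2.05], [-2.69, 2.69]. Speed limits (rad/s): [2.57, 2.57, 3.14, 3.14, 3.14, 3.14, 3.14].

### API

Orientations are given as a 3x3 rotation matrix whose columns are the frame's x, y, z axes.
In Python, from station import env, optics gives the robot as it stands. The module is installed in compiled form; this text tells all that it offers.
- The arm moves only by the tool play_rows, never from a script. Its argument "plan" is a list of rows, each an object with "slide": the shift along the tool's x, y, z scaled (see below), a list of three; "rotation": the turn, a rotation vector about the tool's x, y, z scaled (see below), a list of three; "jaw": the opening, from 0 (shut) to 1 (fully open). In form: [{"slide": [dx, dy, dz], "rotation": [ax, ay, az], "jaw": jaw}, ...]. A call has 1 to 12 rows; each row is the pose to reach, as a shift and turn from the pose commanded when the call began, along the tool's axes at that moment, turning the shorter way round; what a row does not reach only later rows make up. The controller multiplies each number of a shift by 0.5 m and each number of a turn by 180 degrees. A row lasts 1/10 s, in which the tool goes at most 50 mm and 8.59 degrees, less where a joint would pass 70% of its speed; a pose out of reach is approached as far as the arm can. A call with a number of a shift or a turn outside -1 to 1 is refused whole. A call with a gripper value outside its range is refused whole. The fingers move at their own pace and stop on an object; "newtons" is the grip in N (left out, the last holds). Time passes only in rows, so rows that repeat a pose let the fingers close. It gives the time, the measured TCP pose, the force, the opening and the grip force at its end, in the units of the state.
- env.observe(): the state, without advancing time (a new reading comes with each control period).
- optics.get_image(name): name is "scene" or "top" or "wrist"; returns the picture (480x640x3 uint8, blue, green, red); there is no depth.
- optics.get_calibration(name): a dict with "camera_matrix" (3x3 intrinsics, pixels), "eye" and "rotation" of the camera in the world; the wrist camera has in their place "hand_eye" (4x4, takes a point from camera to tool coordinates, whose origin is the TCP and whose axes are the flange's). Camera axes: x right, y up, looking along -z (the intrinsics and any distortion apply to the point x, -y, -z); pixel columns grow to the right and rows downward; lengths in m; the calibration is good to about 2 mm. The wrist camera is an equidistant fisheye: a pixel r from the principal point sees the ray r / f radians off the axis. A picture is of the moment at which its call begins: read the wrist's pose just before it. get_calibration takes no time and is no camera call.
- env.hand_in(): hands the job in; it is judged then, once.
The state is a dict: "t": time; "joints": joint angles; "dq": joint speeds; "effort": joint torques, N m; "eef_pos": TCP position; "eef_rot": TCP orientation; "wrist_force": force on the tool from outside, world axes, zero at the start; "ft_torque": the same for the moment, N m; "width": opening from 0.0 (shut) to 1.0 (fully open); "grasp_force": force on a finger pad.
Only numpy, scipy, OpenCV 4.12 (cv2) and the standard library are available. Lean on these libraries where they do the work, as an engineer would, in place of code of your own. Each camera call takes 0.05 s, during which the arm holds its last target. There are 200 camera calls.

### The job

Take the turned lamp column off the sloping rest and stand it upright on its narrow foot in the middle of the round lamp base, inside the scribed ring, setting it down gently rather than dropping it. Let go, back away, and watch for two seconds that it stands by itself without wobbling. Leave the finished column that already stands on the bench, and the other things lying around, as they are.

Things in the scene. Friction and masses are not known exactly. Their poses are not given: they have to be found in the camera images.
- column: The lamp column to stand up, lying in the rest at first. Turned wood, 195 mm tall, 110 to 200 g. Diameters by height from the foot: flat foot 40 mm (0-16), waist 26 (24), belly 34 (55), bead 40 (90-106), straight neck 25 (112-180), rounded tip at 195. Centre of mass about 85 mm up. Origin: centre of the foot's face; z runs from foot to tip.
- rest: Drying rest, fixed: 160 x 90 x 12 mm board with two dowels sloping up at 30 degrees towards its +x, and an end plate low down. The column lies on the dowels, foot against the plate: foot centre at (-85, 0, 52) mm in the rest's frame, neck centre (145 mm up) at (41, 0, 125). Dowels and post end below the bead: the neck sticks out free. Origin on the bench, z up.
- base: Round pale wooden lamp base lying flat, loose, 140 mm in diameter and 25 mm thick, 350 g, with a dark ring of 72 mm diameter scribed on top about its centre. Origin: centre of its underside; z up; the top face is at 25 mm.
- finished: A finished column, the same as the one in the rest, already standing upright on the bench, to be left there. Origin: centre of its foot.
- sanding_block: Cork sanding block lying on the bench, 100 x 55 x 28 mm; origin at the centre of its underside.
- offcut: Dark square offcut, 70 x 70 x 25 mm; origin at the centre of its underside.
- tin: Steel tin, 90 mm in diameter, 110 mm tall; origin at the centre of its underside.
- glue: White bottle with a red cap, 60 mm in diameter, 170 mm tall; origin at the centre of its underside.
- brush: Brush lying flat on the bench; origin near its middle.
- blank: Pale flat board, 240 x 130 x 20 mm; origin at the centre of its underside.

How it is judged:
On the way:
1. the column stands upright in the middle of the base, let go, still, for 2 s (angle between column's own z axis and vertical below 0.06 rad and horizontal distance between column and base below 0.02 m and z of column in the frame of base between 0.02 and 0.03 m and height (world z) of base below 0.006 m and contact force between the fingers and column below 0.05 N and linear speed of column below 0.02 m/s and angular speed of column below 0.15 rad/s), for 2 s.
At the end, for the whole second after the job is handed in: The column stands on its foot on top of the round base, tilted less than 0.06 rad, its foot within 20 mm of the base's centre, at rest (slower than 0.02 m/s and 0.15 rad/s), the fingers off it, the base still flat on the bench (all of step 1); the robot touches nothing.
It fails at once if the column is dropped away from the rest: out of the fingers and falling, its foot still more than 12 mm above the top of the base (z of column in the frame of base above 0.037 m and distance between column and rest above 0.13 m and contact force between the fingers and column below 0.05 N and linear speed of column above 0.25 m/s).
It fails at once if the finished column is shoved 30 mm or tipped (distance of finished from where it was at the start of the episode above 0.03 m or angle between finished's own z axis and vertical above 0.3 rad).
It fails at once if another thing on the bench is shoved more than 50 mm (distance of any of sanding_block, tin, glue, brush, blank, offcut from where it was at the start of the episode above 0.05 m).
It also fails if it takes over 48 s, if anything falls off the work surface, if the arm or the gripper's body presses on something with over 40 N, if the wrist force passes 120 N, or if a joint passes its speed limit or range.

## Working session

There is one attempt and no reset: what is moved stays moved. The work goes in short steps, Python scripts to look and compute and a tool call to move; the robot and the scene stay as the last step left them, time stands still between calls to the robot, and variables do not carry over. Pictures are saved under pics/ and viewed, at most 10 in all, crops included, and the job is handed in when it is done.

Besides the shell and the picture viewer there is one more tool, called after "Call:" by a JSON object that holds its "api" and its "payload", one argument or row to a line. play_rows: Moves the arm, as the interface text tells. Shifts and turns lie within -1 to 1; 1 stands for 0.5 m of shift or 180 degrees of turn. Its arguments: {"type":"object","properties":{"plan":{"type":"array","items":{"type":"object","properties":{"slide":{"type":"array","items":{"type":"number"}},"rotation":{"type":"array","items":{"type":"number"}},"jaw":{"type":"number"}}}},"newtons":{"type":"number"}},"required":["plan"]}

```bash
mkdir -p pics
python3 - <<'E'
from station import env, optics
import cv2,numpy as np
np.set_printoptions(precision=4,suppress=True)
s=env.observe();print(s['t'],s['eef_pos'],s['eef_rot'],env.tcp_to_grasp)
for n in("scene","top"):
    cv2.imwrite(f'pics/{n}1.png',optics.get_image(n)); print(n,optics.get_calibration(n))
print(optics.get_calibration("wrist"))
E
```

```text
0.0 [0.2256 0.609  0.2214] [[-0.9378  0.3473 -0.0006]
 [ 0.3473  0.9378 -0.0018]
 [-0.0001 -0.0019 -1.    ]] -0.0187
scene {'camera_matrix': array([[471.1695,   0.    , 318.701 ],
       [  0.    , 471.1695, 236.9886],
       [  0.    ,   0.    ,   1.    ]]), 'eye': array([1.1621, 0.6627, 0.8324]), 'rotation': array([[-0.7364, -0.4526,  0.5028],
       [ 0.6763, -0.4727,  0.565 ],
       [-0.018 ,  0.7561,  0.6542]])}
top {'camera_matrix': array([[574.7758,   0.    , 322.7035],
       [  0.    , 574.7758, 236.3086],
       [  0.    ,   0.    ,   1.    ]]), 'eye': array([ 0.4701, -0.0248,  1.5136]), 'rotation': array([[ 0.    ,  0.9968, -0.0793],
       [-1.    , -0.0008, -0.0095],
       [-0.0096,  0.0793,  0.9968]])}
{'camera_matrix': array([[371.6483,   0.    , 318.9546],
       [  0.    , 371.6483, 244.0217],
       [  0.    ,   0.    ,   1.    ]]), 'hand_eye': array([[-0.0006,  0.9597,  0.281 ,  0.0765],
       [ 1.    ,  0.0005,  0.0006, -0.0006],
       [ 0.0005,  0.281 , -0.9597, -0.1622],
       [ 0.    ,  0.    ,  0.    ,  1.    ]])}
```

View pics/scene1.png

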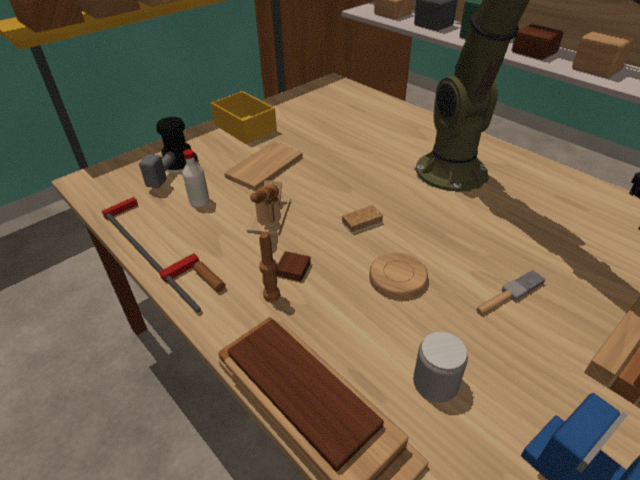

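View pics/top1.png

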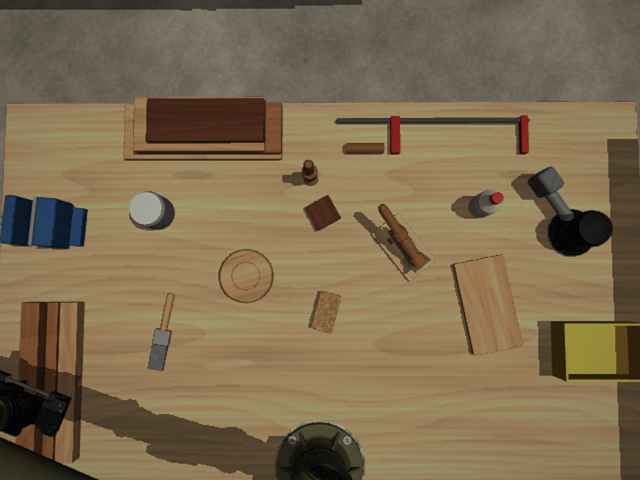

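Top view: column tip is near (383,208) and foot near (420,264). Base ring is near (246,276), the finished column at (310,175) and the offcut at (322,212). Next I'll zoom on the column and base.

```bash
cat > h.py <<'E'
import numpy as np
from station import env, optics
np.set_printoptions(precision=4,suppress=True)
def ray(n,uv,z):
    c=optics.get_calibration(n);K=c['camera_matrix'];R=c['rotation'];e=c['eye']
    d=R@np.array([(uv[0]-K[0,2])/K[0,0],-(uv[1]-K[1,2])/K[1,1],-1]); return e+d*(z-e[2])/d[2]
def proj(n,p):
    c=optics.get_calibration(n);K=c['camera_matrix'];q=c['rotation'].T@(np.array(p)-c['eye'])
    return np.array([K[0,2]-K[0,0]*q[0]/q[2],K[1,2]+K[1,1]*q[1]/q[2]])
E
python3 - <<'E'
from h import *; import cv2
im=cv2.imread('pics/top1.png')
a=cv2.resize(im[190:290,350:450],None,fx=4,fy=4,interpolation=cv2.INTER_CUBIC)
b=cv2.resize(im[226:326,196:296],None,fx=4,fy=4,interpolation=cv2.INTER_CUBIC)
cv2.imwrite('pics/crop1.png',np.hstack([a,b]))
print('tip',ray('top',(381,207),.1495),'foot',ray('top',(420,264),.052),'base',ray('top',(246,276),.025))
print('fin',ray('top',(311,183),.0),'tin',ray('top',(147,209),.11),'offcut',ray('top',(322,212),.025))
E
```

```text
tip [ 0.6488 -0.151   0.1495] foot [ 0.5158 -0.2577  0.052 ] base [0.4858 0.1879 0.025 ]
fin [0.733  0.0208 0.    ] tin [0.6498 0.422  0.11  ] offcut [ 0.6522 -0.0088  0.025 ]
```

View pics/crop1.png

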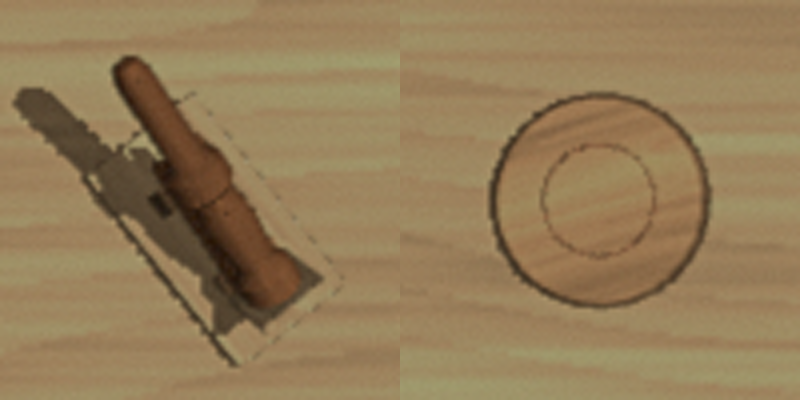

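```bash
cat >> h.py <<'E'
from scipy.spatial.transform import Rotation as Ro
from scipy.optimize import least_squares
def frame(h,ang,flip=-1):
    # tool z at elevation ang(deg) in vertical plane of heading h(deg), y = flip*left normal
    h=np.radians(h);a=np.radians(ang)
    H=np.array([np.cos(h),np.sin(h),0]);N=np.array([-np.sin(h),np.cos(h),0])
    z=np.cos(a)*H+np.sin(a)*np.array([0,0,1]);y=flip*N
    return np.c_[np.cross(y,z),y,z]
def go(g,R,s=None):
    # grasp-point target g -> scaled slide, rotation
    s=s or env.observe(); p=np.array(g)-R[:,2]*env.tcp_to_grasp
    R0=np.array(s['eef_rot']); d=R0.T@(p-np.array(s['eef_pos'])); r=Ro.from_matrix(R0.T@R).as_rotvec()
    print('slide',d/.5,'rot',r/np.pi,'| m',np.linalg.norm(d),'deg',np.degrees(np.linalg.norm(r)),'tcp',p)
def axis(q,s):  # q=x,y(foot centre),yaw ; s along
    return np.array([q[0]+s*.866*np.cos(q[2]),q[1]+s*.866*np.sin(q[2]),.052+s*.5])
E
python3 - <<'E'
from h import *
obs=[(.193,(380.5,204.7)),(.170,(384.5,210.5)),(.098,(400.2,234.3)),(0,(419.5,262))]
f=least_squares(lambda q:np.concatenate([proj('top',axis(q,s))-u for s,u in obs]),[.516,-.258,.66])
q=f.x;print(q,np.degrees(q[2]),f.fun)
g=axis(q,.148);print(g,[proj('scene',axis(q,s)) for s in(0,.195)])
R=frame(np.degrees(q[2]),-105);print(R)
go(g-R[:,2]*.10,R)
E
```

```text
[ 0.5231 -0.2543  0.6712] 38.45887363009959 [ 0.1728  0.2165  0.9389  1.4767 -0.2812 -0.8734 -0.8816 -0.8727]
[ 0.6235 -0.1746  0.126 ] [array([271.4112, 190.7074]), array([252.2677, 197.6708])]
[[ 0.7564  0.622  -0.2027]
 [ 0.6008 -0.7831 -0.161 ]
 [-0.2588 -0.     -0.9659]]
slide [-1.3122 -1.1573  0.0362] rot [ 0.0878 -0.049   0.6689] | m 0.8749938104279226 deg 121.75410789001275 tcp [ 0.6399 -0.1615  0.2045]
```

Call:
{"api": "play_rows", "payload": {
  "plan": [
    {"slide": [-0.66,-0.58,-0.1],"rotation": [0,0,0.33],"jaw": 1},
    {"slide": [-0.66,-0.58,-0.1],"rotation": [0,0,0.33],"jaw": 1},
    {"slide": [-0.66,-0.58,-0.1],"rotation": [0,0,0.33],"jaw": 1},
    {"slide": [-0.66,-0.58,-0.1],"rotation": [0,0,0.33],"jaw": 1},
    {"slide": [-0.66,-0.58,-0.1],"rotation": [0,0,0.33],"jaw": 1},
    {"slide": [-0.66,-0.58,-0.1],"rotation": [0,0,0.33],"jaw": 1},
    {"slide": [-0.66,-0.58,-0.1],"rotation": [0,0,0.33],"jaw": 1},
    {"slide": [-0.66,-0.58,-0.1],"rotation": [0,0,0.33],"jaw": 1},
    {"slide": [-0.66,-0.58,-0.1],"rotation": [0,0,0.33],"jaw": 1},
    {"slide": [-0.66,-0.58,-0.1],"rotation": [0,0,0.33],"jaw": 1}
  ]
}}

```text
t: 1.1
eef_pos: [0.438, 0.2162, 0.2734]
eef_rot: [[-0.167, 0.986, 0.002], [0.986, 0.167, -0.001], [-0.001, 0.002, -1.0]]
wrist_force: [0.2, -0.6, 0.6]
width: 1.001
grasp_force: 0.0
```

Run:
```python
from h import *
q=[.5231,-.2543,.6712]
R=frame(38.5,-105);s=env.observe();print(s['t'],s['joints'],s['eef_pos'])
go(axis(q,.148)-R[:,2]*.10,R)
```

```text
1.1 [-0.8383 -0.0579  0.3115  1.771   0.02    1.4241 -0.3621] [0.438  0.2162 0.2734]
slide [-0.8121  0.2716  0.1395] rot [ 0.0453 -0.0752  0.3375] | m 0.43380761642332655 deg 62.76485943826959 tcp [ 0.6399 -0.1615  0.2045]
```

Call:
{"api": "play_rows", "payload": {
  "plan": [
    {"slide": [-0.812,0.272,0.14],"rotation": [0.045,-0.075,0.337],"jaw": 1},
    {"slide": [-0.812,0.272,0.14],"rotation": [0.045,-0.075,0.337],"jaw": 1},
    {"slide": [-0.812,0.272,0.14],"rotation": [0.045,-0.075,0.337],"jaw": 1},
    {"slide": [-0.812,0.272,0.14],"rotation": [0.045,-0.075,0.337],"jaw": 1},
    {"slide": [-0.812,0.272,0.14],"rotation": [0.045,-0.075,0.337],"jaw": 1},
    {"slide": [-0.812,0.272,0.14],"rotation": [0.045,-0.075,0.337],"jaw": 1},
    {"slide": [-0.812,0.272,0.14],"rotation": [0.045,-0.075,0.337],"jaw": 1},
    {"slide": [-0.812,0.272,0.14],"rotation": [0.045,-0.075,0.337],"jaw": 1},
    {"slide": [-0.812,0.272,0.14],"rotation": [0.045,-0.075,0.337],"jaw": 1},
    {"slide": [-0.812,0.272,0.14],"rotation": [0.045,-0.075,0.337],"jaw": 1},
    {"slide": [-0.812,0.272,0.14],"rotation": [0.045,-0.075,0.337],"jaw": 1}
  ]
}}

```text
t: 2.2
eef_pos: [0.6405, -0.1522, 0.2012]
eef_rot: [[0.748, 0.632, -0.204], [0.611, -0.775, -0.162], [-0.26, -0.004, -0.966]]
wrist_force: [-0.1, 0.8, -0.4]
width: 1.001
grasp_force: 0.0
```

```bash
cat >> h.py <<'E'
def wproj(p,s):
    c=optics.get_calibration('wrist');K=c['camera_matrix'];T=np.array(c['hand_eye'])
    t=np.array(s['eef_rot']).T@(np.array(p)-np.array(s['eef_pos'])); q=T[:3,:3].T@(t-T[:3,3])
    v=np.array([q[0],-q[1],-q[2]]);rr=np.hypot(v[0],v[1]);th=np.arctan2(rr,v[2])
    return K[:2,2]+K[0,0]*th*v[:2]/rr
E
python3 - <<'E'
from h import *; import cv2
q=[.5231,-.2543,.6712]
s=env.observe();im=optics.get_image('wrist')
print(s['t'],s['joints'],s['eef_pos'])
R=frame(38.5,-105); go(axis(q,.148)-R[:,2]*.10,R,s); go(axis(q,.148),R,s)
for a in(0,.05,.098,.15,.19):
    u=wproj(axis(q,a),s);print(a,u);cv2.circle(im,tuple(int(round(x)) for x in u),2,(0,255,0),-1)
cv2.imwrite('pics/w1.png',im)
E
```

```text
2.2 [-0.3341  0.5497  0.6444  1.3107 -0.1088  1.5379 -0.6128] [ 0.6405 -0.1522  0.2012]
slide [-0.0138  0.0137 -0.0032] rot [-0.0002  0.0005  0.0039] | m 0.009852490527999806 deg 0.7037074245339815 tcp [ 0.6399 -0.1615  0.2045]
slide [-0.0135  0.0138  0.1968] rot [-0.0002  0.0005  0.0039] | m 0.09889681518864342 deg 0.7037074245339815 tcp [ 0.6197 -0.1776  0.1079]
0 [323.4966 323.0562]
0.05 [324.5903 307.8479]
0.098 [325.9469 288.758 ]
0.15 [327.9203 260.5262]
0.19 [329.9698 230.5957]
```

View pics/w1.png

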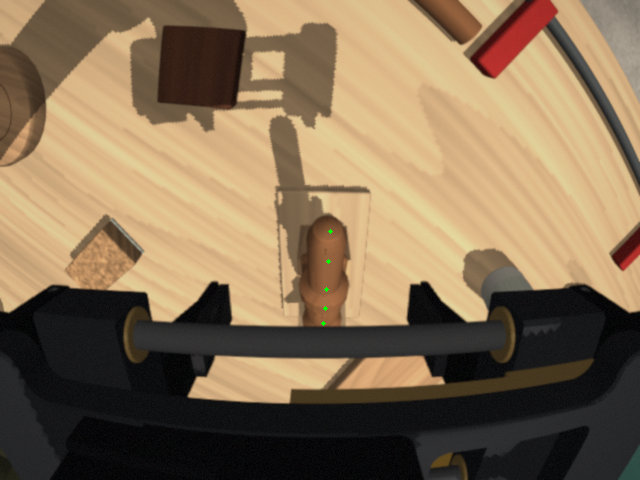

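The projected model lies on the column: tip near (327,218), bead near (324,292), both midway between the fingers. Going down and closing.

Call:
{"api": "play_rows", "payload": {
  "plan": [
    {"slide": [-0.0135,0.014,0.05],"rotation": [0,0,0.004],"jaw": 1},
    {"slide": [-0.0135,0.014,0.12],"rotation": [0,0,0.004],"jaw": 1},
    {"slide": [-0.0135,0.014,0.18],"rotation": [0,0,0.004],"jaw": 1},
    {"slide": [-0.0135,0.014,0.197],"rotation": [0,0,0.004],"jaw": 1},
    {"slide": [-0.0135,0.014,0.197],"rotation": [0,0,0.004],"jaw": 0.6},
    {"slide": [-0.0135,0.014,0.197],"rotation": [0,0,0.004],"jaw": 0.4},
    {"slide": [-0.0135,0.014,0.197],"rotation": [0,0,0.004],"jaw": 0.35},
    {"slide": [-0.0135,0.014,0.197],"rotation": [0,0,0.004],"jaw": 0.2},
    {"slide": [-0.0135,0.014,0.197],"rotation": [0,0,0.004],"jaw": 0.0},
    {"slide": [-0.0135,0.014,0.197],"rotation": [0,0,0.004],"jaw": 0.0},
    {"slide": [-0.0135,0.014,0.197],"rotation": [0,0,0.004],"jaw": 0.0},
    {"slide": [-0.0135,0.014,0.197],"rotation": [0,0,0.004],"jaw": 0.0}
  ],
  "newtons": 40
}}

```text
t: 3.45
eef_pos: [0.6202, -0.1779, 0.1091]
eef_rot: [[0.756, 0.623, -0.202], [0.601, -0.782, -0.162], [-0.259, 0.001, -0.966]]
wrist_force: [0.3, -0.3, 0.8]
width: 0.359
grasp_force: 0.4
```

Call:
{"api": "play_rows", "payload": {
  "plan": [
    {"slide": [0,0,0],"rotation": [0,0,0],"jaw": 0.0},
    {"slide": [0,0,0],"rotation": [0,0,0],"jaw": 0.0},
    {"slide": [0,0,0],"rotation": [0,0,0],"jaw": 0.0},
    {"slide": [0,0,0],"rotation": [0,0,0],"jaw": 0.0}
  ],
  "newtons": 50
}}

```text
t: 3.85
eef_pos: [0.6193, -0.1763, 0.1093]
eef_rot: [[0.755, 0.623, -0.204], [0.602, -0.782, -0.16], [-0.259, -0.002, -0.966]]
wrist_force: [-3.3, 4.4, 4.4]
width: 0.272
grasp_force: 49.9
```

Run:
```python
from h import *
s=env.observe();p=np.array(s['eef_pos'])+np.array(s['eef_rot'])[:,2]*env.tcp_to_grasp
print(p,s['width'],s['grasp_force'],np.array(s['joints']))
# lift 80mm up with a bit toward base, no rotation
R=np.array(s['eef_rot']);go(p+[-.0,0,.10],R,s)
R2=frame(38.5,-45);go(np.array([.56,-.12,.27]),R2,s)
for h in(20,38):
  go(np.array([.486,.188,.27]),frame(h,-45),s)
```

```text
[ 0.6231 -0.1733  0.1273] 0.27160887074037215 49.948063543997705 [-0.3158  0.5789  0.6356  1.4649 -0.1245  1.3571 -0.5974]
slide [-0.0519 -0.0005 -0.1932] rot [0. 0. 0.] | m 0.10000000000000002 deg 0.0 tcp [ 0.6193 -0.1763  0.2093]
slide [-0.0728 -0.1626 -0.2855] rot [-0.0008  0.3335 -0.0001] | m 0.1682635830440722 deg 60.03645105330255 tcp [ 0.5703 -0.1118  0.2568]
slide [ 0.1849 -0.7283 -0.3534] rot [-0.0286  0.3306  0.1039] | m 0.41518384843122524 deg 62.59347902531457 tcp [0.4984 0.1925 0.2568]
slide [ 0.1862 -0.7365 -0.3537] rot [-0.0015  0.3335  0.0027] | m 0.41898498146733126 deg 60.03907585222459 tcp [0.4964 0.1961 0.2568]
```

Call:
{"api": "play_rows", "payload": {
  "plan": [
    {"slide": [-0.0135,0,-0.05],"rotation": [0,0,0],"jaw": 0.0},
    {"slide": [-0.035,0,-0.13],"rotation": [0,0,0],"jaw": 0.0},
    {"slide": [-0.056,0,-0.21],"rotation": [0,0,0],"jaw": 0.0},
    {"slide": [-0.072,0,-0.27],"rotation": [0,0,0],"jaw": 0.0},
    {"slide": [-0.078,0,-0.29],"rotation": [0,0,0],"jaw": 0.0},
    {"slide": [-0.078,0,-0.29],"rotation": [0,0,0],"jaw": 0.0}
  ]
}}

```text
t: 4.45
eef_pos: [0.6207, -0.1783, 0.2602]
eef_rot: [[0.757, 0.623, -0.199], [0.601, -0.782, -0.163], [-0.257, 0.003, -0.966]]
wrist_force: [-0.8, 0.0, -2.3]
width: 0.274
grasp_force: 50.0
```

Run:
```python
from h import *
s=env.observe();p=np.array(s['eef_pos'])+np.array(s['eef_rot'])[:,2]*env.tcp_to_grasp
print(s['t'],p,s['width'],s['grasp_force'],s['wrist_force'],s['ft_torque'])
go(np.array([.486,.10,.28]),frame(20,-45),s)
```

```text
4.45 [ 0.6244 -0.1752  0.2783] 0.274266888871597 49.9528776621446 [-0.8307  0.0205 -2.2873] [ 0.2409 -0.2802 -0.0369]
slide [ 0.1517 -0.5947 -0.056 ] rot [-0.0269  0.3296  0.1043] | m 0.30815187968489727 deg 62.41518890003193 tcp [0.4984 0.1045 0.2668]
```

Call:
{"api": "play_rows", "payload": {
  "plan": [
    {"slide": [0.007,-0.03,0],"rotation": [-0.001,0.015,0.005],"jaw": 0.0},
    {"slide": [0.02,-0.08,-0.005],"rotation": [-0.004,0.045,0.014],"jaw": 0.0},
    {"slide": [0.035,-0.14,-0.012],"rotation": [-0.006,0.078,0.025],"jaw": 0.0},
    {"slide": [0.052,-0.205,-0.02],"rotation": [-0.009,0.113,0.036],"jaw": 0.0},
    {"slide": [0.07,-0.275,-0.026],"rotation": [-0.012,0.152,0.048],"jaw": 0.0},
    {"slide": [0.088,-0.345,-0.032],"rotation": [-0.016,0.191,0.06],"jaw": 0.0},
    {"slide": [0.106,-0.415,-0.038],"rotation": [-0.019,0.23,0.072],"jaw": 0.0},
    {"slide": [0.122,-0.48,-0.045],"rotation": [-0.022,0.266,0.084],"jaw": 0.0},
    {"slide": [0.137,-0.54,-0.05],"rotation": [-0.024,0.299,0.094],"jaw": 0.0},
    {"slide": [0.147,-0.58,-0.054],"rotation": [-0.026,0.321,0.101],"jaw": 0.0},
    {"slide": [0.152,-0.595,-0.056],"rotation": [-0.027,0.33,0.104],"jaw": 0.0},
    {"slide": [0.152,-0.595,-0.056],"rotation": [-0.027,0.33,0.104],"jaw": 0.0}
  ]
}}

```text
t: 5.65
eef_pos: [0.5265, 0.0828, 0.2329]
eef_rot: [[0.775, 0.421, 0.471], [0.348, -0.907, 0.236], [0.527, -0.019, -0.85]]
wrist_force: [-1.2, 1.4, -1.3]
width: 0.272
grasp_force: 49.9
```

Run:
```python
from h import *; import cv2
s=env.observe();p=np.array(s['eef_pos'])+np.array(s['eef_rot'])[:,2]*env.tcp_to_grasp
print(s['t'],p,s['width'],s['grasp_force'],s['joints'])
go(np.array([.486,.188,.25]),frame(20,-45),s)
a=optics.get_image('scene');b=optics.get_image('top')
cv2.imwrite('pics/sc2.png',a);cv2.imwrite('pics/top2.png',b)
u=proj('scene',p);v=proj('top',p);print(u,v)
f=lambda im,u:cv2.resize(im[int(u[1])-80:int(u[1])+120,int(u[0])-65:int(u[0])+65],None,fx=3,fy=3,interpolation=cv2.INTER_CUBIC)
cv2.imwrite('pics/c2.png',np.hstack([f(a,u),f(b,v)]))
```

```text
5.65 [0.5176 0.0784 0.2488] 0.2721780942156654 49.94507571682334 [ 0.1088 -0.2974 -0.1425  2.1642 -0.3726  0.7901 -0.9813]
slide [ 0.0371 -0.2227  0.0189] rot [-0.0216  0.0734  0.0175] | m 0.11327263060513222 deg 14.139763947723859 tcp [0.4984 0.1925 0.2368]
[359.6288 179.4127] [281.3041 260.4162]
```

View pics/c2.png

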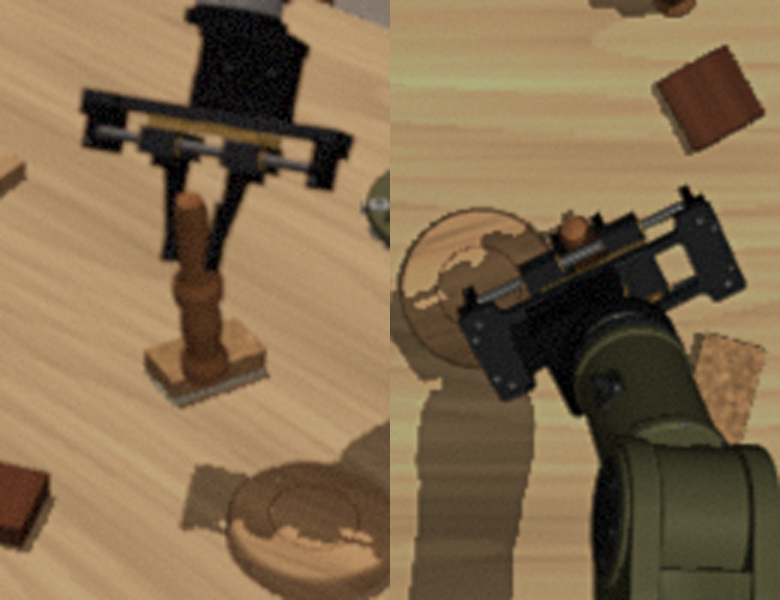

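j2 hit its limit (-0.3) with the tool pointing radially. I'll turn the tool heading toward the tangential direction (~90°).

Run:
```python
from h import *
s=env.observe()
for i in(.5,1):
  R0=Ro.from_matrix(s['eef_rot']);R1=Ro.from_matrix(frame(90,-45))
  R=(R0*Ro.from_rotvec((R0.inv()*R1).as_rotvec()*i)).as_matrix()
  g0=np.array([.5176,.0784,.2488]);g1=np.array([.505,.13,.265]);go(g0+(g1-g0)*i,R,s)
```

```text
slide [ 0.0217 -0.0589 -0.0139] rot [ 0.1101  0.0325 -0.1432] | m 0.03217065134269914 deg 33.03671292080515 tcp [0.517  0.1143 0.2422]
slide [ 0.0336 -0.1218 -0.028 ] rot [ 0.2202  0.065  -0.2864] | m 0.06468411497186222 deg 66.0734258416103 tcp [0.505  0.1432 0.2518]
```

Call:
{"api": "play_rows", "payload": {
  "plan": [
    {"slide": [0.003,-0.008,-0.002],"rotation": [0.015,0.004,-0.019],"jaw": 0.0},
    {"slide": [0.007,-0.02,-0.005],"rotation": [0.037,0.011,-0.048],"jaw": 0.0},
    {"slide": [0.011,-0.03,-0.007],"rotation": [0.061,0.018,-0.08],"jaw": 0.0},
    {"slide": [0.017,-0.045,-0.011],"rotation": [0.085,0.025,-0.111],"jaw": 0.0},
    {"slide": [0.022,-0.059,-0.014],"rotation": [0.11,0.032,-0.143],"jaw": 0.0},
    {"slide": [0.025,-0.073,-0.017],"rotation": [0.135,0.04,-0.176],"jaw": 0.0},
    {"slide": [0.028,-0.088,-0.02],"rotation": [0.16,0.047,-0.208],"jaw": 0.0},
    {"slide": [0.031,-0.105,-0.024],"rotation": [0.185,0.055,-0.24],"jaw": 0.0},
    {"slide": [0.033,-0.116,-0.027],"rotation": [0.208,0.061,-0.27],"jaw": 0.0},
    {"slide": [0.034,-0.122,-0.028],"rotation": [0.22,0.065,-0.286],"jaw": 0.0},
    {"slide": [0.034,-0.122,-0.028],"rotation": [0.22,0.065,-0.286],"jaw": 0.0},
    {"slide": [0.034,-0.122,-0.028],"rotation": [0.22,0.065,-0.286],"jaw": 0.0}
  ]
}}

```text
t: 6.95
eef_pos: [0.5087, 0.1391, 0.2553]
eef_rot: [[0.003, 1.0, 0.011], [0.708, -0.01, 0.706], [0.706, 0.005, -0.708]]
wrist_force: [0.6, 0.3, -2.5]
width: 0.271
grasp_force: 49.9
```

Run:
```python
from h import *
s=env.observe();p=np.array(s['eef_pos'])+np.array(s['eef_rot'])[:,2]*env.tcp_to_grasp
print(s['t'],p,s['width'],s['grasp_force'],np.array(s['joints']))
go(np.array([.486,.188,.25]),frame(90,-45),s)
```

```text
6.95 [0.5085 0.1259 0.2686] 0.2712780306840032 49.937860113568604 [ 0.0021  0.093   0.1931  1.8774 -0.7977  1.4163  0.4183]
slide [ 0.0617 -0.0469  0.1135] rot [ 0.0035  0.0005 -0.0011] | m 0.06873403359889152 deg 0.6671812788671146 tcp [0.486  0.2012 0.2368]
```

Call:
{"api": "play_rows", "payload": {
  "plan": [
    {"slide": [0.012,-0.01,0.022],"rotation": [0.003,0,-0.001],"jaw": 0.0},
    {"slide": [0.03,-0.023,0.055],"rotation": [0.003,0,-0.001],"jaw": 0.0},
    {"slide": [0.05,-0.037,0.09],"rotation": [0.003,0,-0.001],"jaw": 0.0},
    {"slide": [0.06,-0.045,0.11],"rotation": [0.003,0,-0.001],"jaw": 0.0},
    {"slide": [0.062,-0.047,0.113],"rotation": [0.003,0,-0.001],"jaw": 0.0},
    {"slide": [0.062,-0.047,0.113],"rotation": [0.003,0,-0.001],"jaw": 0.0},
    {"slide": [0.062,-0.047,0.113],"rotation": [0.003,0,-0.001],"jaw": 0.0}
  ]
}}

```text
t: 7.65
eef_pos: [0.4868, 0.2011, 0.2391]
eef_rot: [[-0.003, 1.0, 0.004], [0.707, -0.0, 0.707], [0.707, 0.005, -0.707]]
wrist_force: [0.1, -0.3, -2.0]
width: 0.272
grasp_force: 49.9
```

Run:
```python
from h import *; import cv2
s=env.observe();p=np.array(s['eef_pos'])+np.array(s['eef_rot'])[:,2]*env.tcp_to_grasp
print(s['t'],p,s['grasp_force'],s['wrist_force'],s['ft_torque'])
a=optics.get_image('scene');b=optics.get_image('top')
for n,im in(('scene',a),('top',b)):
  for z in(.102,.045,-.047): print(n,z,proj(n,p-[0,0,.148-.0]+[0,0,.148]-[0,0,z]))
  print('base',proj(n,[.4858,.1879,.025]))
u=proj('scene',p-[0,0,.06]);v=proj('top',p);print(u,v)
f=lambda im,u:cv2.resize(im[int(u[1])-75:int(u[1])+75,int(u[0])-50:int(u[0])+50],None,fx=4,fy=4,interpolation=cv2.INTER_CUBIC)
print('origins',int(u[0])-50,int(u[1])-75,int(v[0])-50,int(v[1])-75)
cv2.imwrite('pics/c3.png',np.hstack([f(a,u),f(b,v)]))
```

```text
7.65 [0.4867 0.1879 0.2524] 49.937585704028606 [ 0.1031 -0.2766 -1.9653] [-1.1288  0.0628  0.0623]
scene 0.102 [402.9741 230.5401]
scene 0.045 [405.5881 210.3329]
scene -0.047 [410.2372 174.3947]
base [398.0935 270.1397]
top 0.102 [238.4666 275.0372]
top 0.045 [234.5602 274.7317]
top -0.047 [227.4836 274.1782]
base [245.9856 275.9847]
[404.8818 215.7929] [231.2275 274.471 ]
origins 354 140 181 199
```

View pics/c3.png

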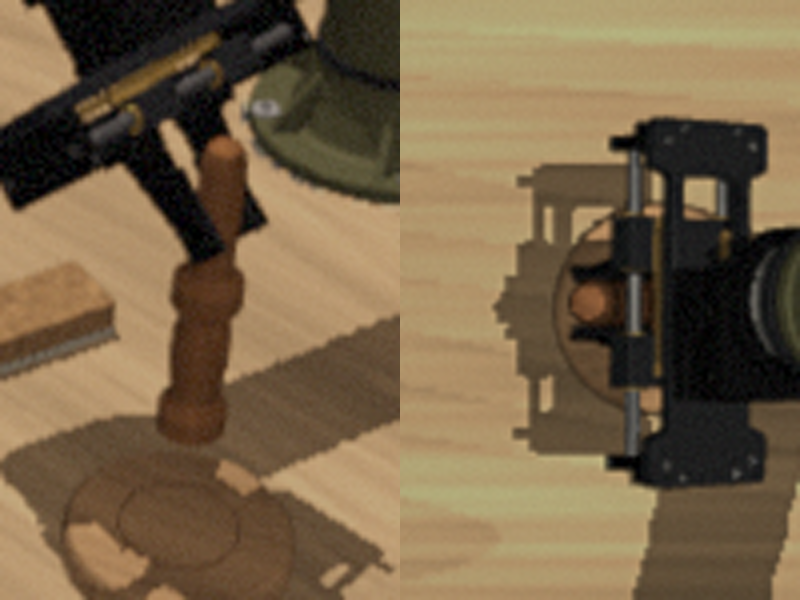

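Column hangs upright over the ring: scene tip at (410,177) and foot at (402,246), top-view tip at (228,274). All within about 1 px of the vertical prediction. Lowering slowly.

Call:
{"api": "play_rows", "payload": {
  "plan": [
    {"slide": [-0.02,-0.002,0.02],"rotation": [0,0,0],"jaw": 0},
    {"slide": [-0.045,-0.002,0.045],"rotation": [0,0,0],"jaw": 0},
    {"slide": [-0.065,-0.002,0.065],"rotation": [0,0,0],"jaw": 0},
    {"slide": [-0.08,-0.002,0.08],"rotation": [0,0,0],"jaw": 0},
    {"slide": [-0.09,-0.002,0.09],"rotation": [0,0,0],"jaw": 0},
    {"slide": [-0.096,-0.002,0.096],"rotation": [0,0,0],"jaw": 0},
    {"slide": [-0.098,-0.002,0.098],"rotation": [0,0,0],"jaw": 0},
    {"slide": [-0.1,-0.002,0.1],"rotation": [0,0,0],"jaw": 0},
    {"slide": [-0.1,-0.002,0.1],"rotation": [0,0,0],"jaw": 0},
    {"slide": [-0.1,-0.002,0.1],"rotation": [0,0,0],"jaw": 0}
  ]
}}

```text
t: 8.75
eef_pos: [0.4857, 0.202, 0.1685]
eef_rot: [[-0.005, 1.0, 0.003], [0.707, 0.001, 0.707], [0.707, 0.005, -0.707]]
wrist_force: [-0.3, 0.6, -1.6]
width: 0.271
grasp_force: 49.9
```

Call:
{"api": "play_rows", "payload": {
  "plan": [
    {"slide": [-0.002,0,0.002],"rotation": [0,0,0],"jaw": 0},
    {"slide": [-0.004,0,0.004],"rotation": [0,0,0],"jaw": 0},
    {"slide": [-0.006,0,0.006],"rotation": [0,0,0],"jaw": 0},
    {"slide": [-0.007,0,0.007],"rotation": [0,0,0],"jaw": 0},
    {"slide": [-0.008,0,0.008],"rotation": [0,0,0],"jaw": 0},
    {"slide": [-0.008,0,0.008],"rotation": [0,0,0],"jaw": 0}
  ]
}}

```text
t: 9.35
eef_pos: [0.4854, 0.202, 0.1623]
eef_rot: [[-0.004, 1.0, 0.002], [0.707, 0.001, 0.707], [0.707, 0.004, -0.707]]
wrist_force: [-0.0, -0.6, -0.9]
width: 0.27
grasp_force: 49.9
```

Call:
{"api": "play_rows", "payload": {
  "plan": [
    {"slide": [-0.001,0,0.001],"rotation": [0,0,0],"jaw": 0},
    {"slide": [-0.002,0,0.002],"rotation": [0,0,0],"jaw": 0},
    {"slide": [-0.003,0,0.003],"rotation": [0,0,0],"jaw": 0},
    {"slide": [-0.003,0,0.003],"rotation": [0,0,0],"jaw": 0}
  ]
}}

```text
t: 9.75
eef_pos: [0.4854, 0.202, 0.1602]
eef_rot: [[-0.004, 1.0, 0.002], [0.707, 0.001, 0.707], [0.707, 0.004, -0.707]]
wrist_force: [0.6, -0.6, -1.6]
width: 0.274
grasp_force: 49.9
```

Call:
{"api": "play_rows", "payload": {
  "plan": [
    {"slide": [-0.001,0,0.001],"rotation": [0,0,0],"jaw": 0},
    {"slide": [-0.002,0,0.002],"rotation": [0,0,0],"jaw": 0},
    {"slide": [-0.002,0,0.002],"rotation": [0,0,0],"jaw": 0}
  ]
}}

```text
t: 10.05
eef_pos: [0.4857, 0.2022, 0.1596]
eef_rot: [[-0.004, 1.0, 0.002], [0.706, 0.001, 0.708], [0.708, 0.005, -0.706]]
wrist_force: [-0.0, 0.2, 2.6]
width: 0.274
grasp_force: 49.9
```

Contact: Fz rose by about 4 N. Easing the grip, then opening.

Call:
{"api": "play_rows", "payload": {
  "plan": [
    {"slide": [0,0,0],"rotation": [0,0,0],"jaw": 0},
    {"slide": [0,0,0],"rotation": [0,0,0],"jaw": 0},
    {"slide": [0,0,0],"rotation": [0,0,0],"jaw": 0},
    {"slide": [0,0,0],"rotation": [0,0,0],"jaw": 0.3},
    {"slide": [0,0,0],"rotation": [0,0,0],"jaw": 0.33},
    {"slide": [0,0,0],"rotation": [0,0,0],"jaw": 0.4},
    {"slide": [0,0,0],"rotation": [0,0,0],"jaw": 0.6},
    {"slide": [0,0,0],"rotation": [0,0,0],"jaw": 0.8},
    {"slide": [0,0,0],"rotation": [0,0,0],"jaw": 0.8},
    {"slide": [0,0,0],"rotation": [0,0,0],"jaw": 0.8}
  ],
  "newtons": 4
}}

```text
t: 11.05
eef_pos: [0.4855, 0.202, 0.1589]
eef_rot: [[-0.004, 1.0, 0.002], [0.707, 0.001, 0.707], [0.707, 0.004, -0.707]]
wrist_force: [-0.8, 0.5, -0.3]
width: 0.678
grasp_force: 0.0
```

Run:
```python
from h import *; import cv2
a=optics.get_image('scene');b=optics.get_image('top')
f=lambda im,u:cv2.resize(im[int(u[1])-75:int(u[1])+75,int(u[0])-50:int(u[0])+50],None,fx=4,fy=4,interpolation=cv2.INTER_CUBIC)
cv2.imwrite('pics/c4.png',np.hstack([f(a,(404,240)),f(b,(231,274))]))
for h in (.025,.123,.22):print(proj('scene',[.486,.188,h]),proj('top',[.486,.188,h]))
```

```text
[398.0714 270.2014] [245.9479 275.9073]
[402.0401 239.6278] [240.1638 275.4749]
[406.465  205.5395] [233.578  274.9826]
```

View pics/c4.png

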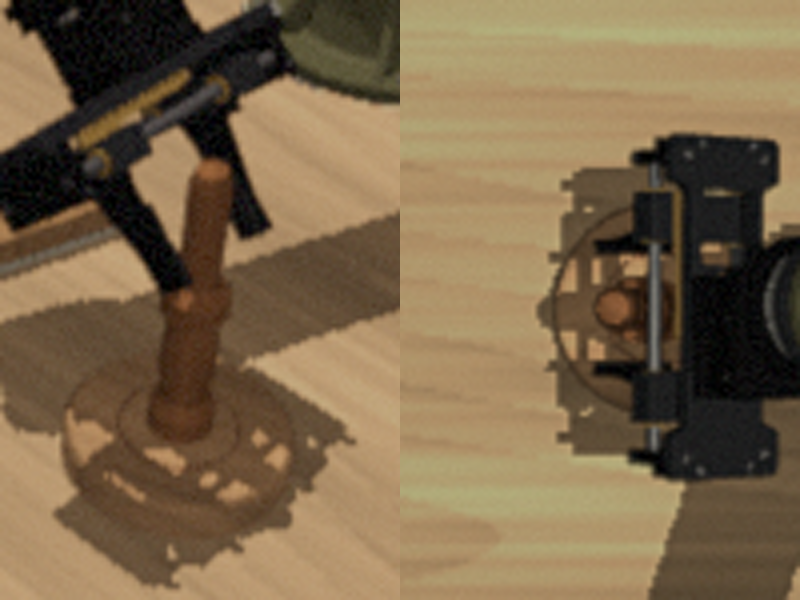

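The column stands free inside the ring: foot near crop (181,415), ring centre near (178,420), tip as predicted. Backing away along the fingers.

Call:
{"api": "play_rows", "payload": {
  "plan": [
    {"slide": [0,0,-0.01],"rotation": [0,0,0],"jaw": 0.8},
    {"slide": [0,0,-0.03],"rotation": [0,0,0],"jaw": 0.8},
    {"slide": [0,0,-0.06],"rotation": [0,0,0],"jaw": 0.8},
    {"slide": [0,0,-0.1],"rotation": [0,0,0],"jaw": 0.8},
    {"slide": [0,0,-0.14],"rotation": [0,0,0],"jaw": 0.8},
    {"slide": [0,0,-0.18],"rotation": [0,0,0],"jaw": 0.8},
    {"slide": [0,0,-0.22],"rotation": [0,0,0],"jaw": 0.8},
    {"slide": [0,0,-0.24],"rotation": [0,0,0],"jaw": 0.8},
    {"slide": [0,0,-0.24],"rotation": [0,0,0],"jaw": 0.8}
  ]
}}

```text
t: 12.05
eef_pos: [0.4863, 0.1154, 0.2453]
eef_rot: [[-0.004, 1.0, 0.006], [0.708, -0.001, 0.707], [0.707, 0.007, -0.708]]
wrist_force: [-0.2, 0.3, -1.2]
width: 0.803
grasp_force: 0.0
```

Call:
{"api": "play_rows", "payload": {
  "plan": [
    {"slide": [0,0,0],"rotation": [0,0,0],"jaw": 0.8},
    {"slide": [0,0,0],"rotation": [0,0,0],"jaw": 0.8},
    {"slide": [0,0,0],"rotation": [0,0,0],"jaw": 0.8},
    {"slide": [0,0,0],"rotation": [0,0,0],"jaw": 0.8},
    {"slide": [0,0,0],"rotation": [0,0,0],"jaw": 0.8},
    {"slide": [0,0,0],"rotation": [0,0,0],"jaw": 0.8},
    {"slide": [0,0,0],"rotation": [0,0,0],"jaw": 0.8},
    {"slide": [0,0,0],"rotation": [0,0,0],"jaw": 0.8},
    {"slide": [0,0,0],"rotation": [0,0,0],"jaw": 0.8},
    {"slide": [0,0,0],"rotation": [0,0,0],"jaw": 0.8},
    {"slide": [0,0,0],"rotation": [0,0,0],"jaw": 0.8},
    {"slide": [0,0,0],"rotation": [0,0,0],"jaw": 0.8}
  ]
}}

```text
t: 13.25
eef_pos: [0.4852, 0.1171, 0.2438]
eef_rot: [[-0.004, 1.0, 0.002], [0.707, 0.001, 0.707], [0.707, 0.004, -0.707]]
wrist_force: [-0.4, -0.8, -0.1]
width: 0.804
grasp_force: 0.0
```

Call:
{"api": "play_rows", "payload": {
  "plan": [
    {"slide": [0,0,0],"rotation": [0,0,0],"jaw": 0.8},
    {"slide": [0,0,0],"rotation": [0,0,0],"jaw": 0.8},
    {"slide": [0,0,0],"rotation": [0,0,0],"jaw": 0.8},
    {"slide": [0,0,0],"rotation": [0,0,0],"jaw": 0.8},
    {"slide": [0,0,0],"rotation": [0,0,0],"jaw": 0.8},
    {"slide": [0,0,0],"rotation": [0,0,0],"jaw": 0.8},
    {"slide": [0,0,0],"rotation": [0,0,0],"jaw": 0.8},
    {"slide": [0,0,0],"rotation": [0,0,0],"jaw": 0.8},
    {"slide": [0,0,0],"rotation": [0,0,0],"jaw": 0.8},
    {"slide": [0,0,0],"rotation": [0,0,0],"jaw": 0.8},
    {"slide": [0,0,0],"rotation": [0,0,0],"jaw": 0.8},
    {"slide": [0,0,0],"rotation": [0,0,0],"jaw": 0.8}
  ]
}}

```text
t: 14.45
eef_pos: [0.4853, 0.1171, 0.2438]
eef_rot: [[-0.004, 1.0, 0.002], [0.707, 0.001, 0.707], [0.707, 0.004, -0.707]]
wrist_force: [0.3, 0.2, -0.4]
width: 0.802
grasp_force: 0.0
```

Run:
```python
from h import *; import cv2
a=optics.get_image('scene');b=optics.get_image('top')
f=lambda im,u:cv2.resize(im[int(u[1])-75:int(u[1])+75,int(u[0])-50:int(u[0])+50],None,fx=4,fy=4,interpolation=cv2.INTER_CUBIC)
cv2.imwrite('pics/c5.png',np.hstack([f(a,(404,240)),f(b,(231,274))]))
```

```text
(no output)
```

View pics/c5.png

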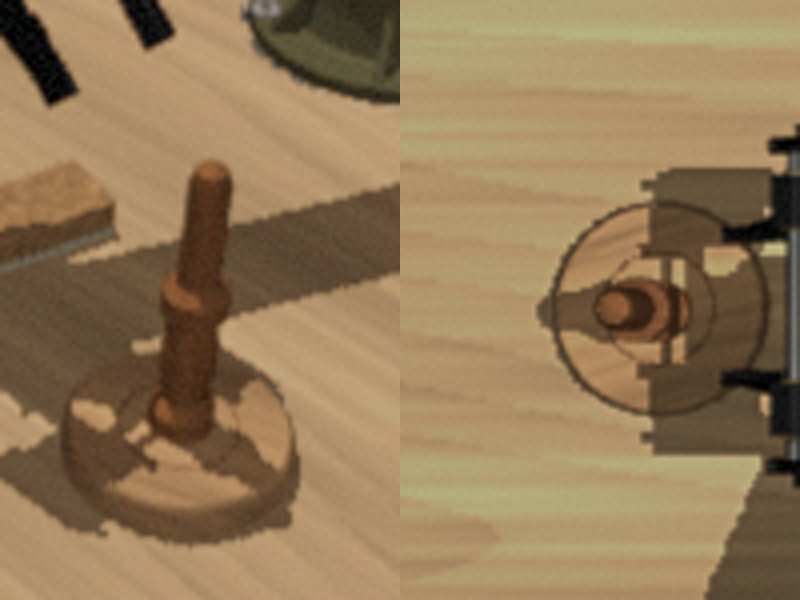

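The column stands upright and centred in the ring: top-view foot near crop (660,308), inside the ring, and the gripper is clear of it. Handing in.

```bash
python3 -c "
from station import env
print(env.hand_in())"
```

```text
the job is handed in; nothing more can be done
None
```

The lamp column stands upright by itself inside the scribed ring, set down gently; it held for over two seconds after release with the gripper clear, and the job is handed in (no verdict was returned).

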